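# Change the fuse carrier of the press's heater supply

## Task

The heater supply of the plate press is switched off and one fuse has blown: push the fuse carrier down in its bay until the latch lets go and it springs up, pull it out and set it down in the steel parts tray without dropping it. Then slide the spare carrier that stands on the bench into the empty bay until it meets the sprung carriage, and push it down until it latches as the old one was. Leave everything else on the bench where it is.

Things in the scene. Friction and masses are not known exactly. Their poses are not given: they have to be found in the camera images.
- bay_mouth (a point): centre of the fuse bay's mouth, level with the flat top panel of the fuse module, 120 mm above the bench; x along the slot's long side, y along its short side, z up. The blind slot takes a carrier upright: 68 x 42 mm, widened by an 8 mm deep bevel to 78 x 52 mm at the panel
- supply: frame of the heater supply, fixed; origin under its centre, 352 mm long along its y, 140 mm deep; it holds three modules side by side, each 110 mm (y) x 130 mm, tops level: the fuse module with the bay, one with an isolator handle, one with a temperature knob, in any order; handle and knob stand at most 26 mm above the panel
- fuse_latch (a joint): height in m of the sprung carriage on which the carrier's foot rests: 0 to 0.001 latched (head 11 to 12 mm above the panel, carrier locked, no pull frees it); +0.034 sprung up (head 45 mm above, foot 51 mm below the panel, carrier loose); -0.0086 hard stop. Push to the stop (past -0.0075) and let up: it goes from latched to sprung up, or from sprung up to latched. Needs 3 to 8 N of push
- old_carrier_mid (a point): centre (half-way up) of the old fuse carrier, at the start latched in the bay, axes as those of the bay: a black plastic block with copper strips low on its sides, 64 (x) x 38 (y) x 96 mm (z, upright), 0.13 to 0.25 kg, with a 14 mm high, 10 mm deep notch across each narrow end, 22 to 36 mm above the foot; a half turn about z makes no difference
- spare_carrier_mid (a point): centre (half-way up, 48 mm above the bench at the start) of the spare fuse carrier, standing upright on the bench: the same, a black plastic block with copper strips low on its sides, 64 (x) x 38 (y) x 96 mm (z, upright), 0.13 to 0.25 kg, with a 14 mm high, 10 mm deep notch across each narrow end, 22 to 36 mm above the foot; a half turn about z makes no difference
- parts_tray_in (a point): centre of the inner floor of the open steel parts tray, fixed to the bench: outside 130 (x) x 170 (y) x 32 mm high, walls and floor 4 mm thick
- plate_stack: stack of pressed aluminium plates, 132 mm across, 31 mm high; origin under its centre; leave it
- die_disc: round steel die, 110 mm across, 26 mm high; origin under its centre; leave it
- tongs: wooden tongs, 230 mm long (x), 45 mm wide, 14 mm high; origin under the middle; leave them
- wrench: steel wrench lying flat, 190 mm long (x); leave it
- screwdriver: screwdriver lying flat, 200 mm long (x), wooden handle; leave it
- mug: white mug, 80 mm across, 92 mm high; origin under its centre; leave it
- grease_tin: steel tin, 84 mm across, 75 mm high; origin under its centre; leave it
Mind the look-alikes: they are no part of the job. What is shaped like the part that bears old_carrier_mid but yellow is not meant.

How it is judged:
On the way, in this order (a step that is already met when the one before it is completed fails the run):
1. the latch has let go and the carriage has sprung up with the old carrier (value of joint fuse_latch above 0.028 m and x of old_carrier_mid in the frame of bay_mouth between -0.006 and 0.006 m and y of old_carrier_mid in the frame of bay_mouth between -0.006 and 0.006 m), for 0.1 s.
2. the old carrier has been set down in the tray and let go (x of old_carrier_mid in the frame of parts_tray_in between -0.045 and 0.045 m and y of old_carrier_mid in the frame of parts_tray_in between -0.065 and 0.065 m and z of old_carrier_mid in the frame of parts_tray_in between 0.005 and 0.056 m and contact force between the fingers and old_carrier below 0.05 N), for 0.2 s.
At the end, for the whole second after the job is handed in: the spare carrier is latched in the bay (latch within 3 mm of its latched height, carrier centred in the bay within 4 mm and its foot on the carriage within 5 mm), and the old carrier lies or stands wholly inside the tray, on its floor; both are at rest (value of joint fuse_latch between -0.003 and 0.003 m and x of spare_carrier_mid in the frame of bay_mouth between -0.004 and 0.004 m and y of spare_carrier_mid in the frame of bay_mouth between -0.004 and 0.004 m and z of spare_carrier_mid in the frame of bay_mouth between -0.041 and -0.032 m and x of old_carrier_mid in the frame of parts_tray_in between -0.045 and 0.045 m and y of old_carrier_mid in the frame of parts_tray_in between -0.065 and 0.065 m and z of old_carrier_mid in the frame of parts_tray_in between 0.005 and 0.056 m and linear speed of each of spare_carrier, old_carrier below 0.02 m/s); the robot touches nothing.
It fails at once if a carrier is dropped or flung: it moves faster than 0.6 m/s with no finger on it (a fall of about 18 mm) ((linear speed of spare_carrier above 0.6 m/s and contact force between the fingers and spare_carrier below 0.05 N) or (linear speed of old_carrier above 0.6 m/s and contact force between the fingers and old_carrier below 0.05 N)).
It fails at once if one of the other things on the bench is moved more than 25 mm (distance of any of plate_stack, die_disc, tongs, wrench, screwdriver, mug, grease_tin from where it was at the start of the episode above 0.025 m).
It also fails if it takes over 72 s, if anything falls off the work surface, if the arm or the gripper's body presses on something with over 40 N, if the wrist force passes 120 N, or if a joint passes its speed limit or range.

## Robot

A 6-joint arm with a two-finger parallel gripper is mounted at the origin on the work surface. World frame = base frame: x ahead of the robot, y to its left, z up, the work surface at z = 0. Lengths are in m, angles in rad, forces in N, time in s.
With the tool pointing down it reaches from about 0.375 to 0.9 m from the base axis. Payload 3.1 kg.
Tool frame: the origin (TCP) lies on the mounting face of the last link; the fingertips stand 182 mm ahead of it and the grasp point (between the pads) lies ahead of it (r.hold_point_z is the z of the grasp point in the tool frame, in m); z points along the fingers, y is the direction in which the jaws open and shut (so a half turn about z gives the same grasp; the last joint's range is limited). The gripper opens to 87 mm and grips with 3 to 60 N. Pads are 19 mm wide; open, the fingers measure 117 mm over their backs; the gripper's body (75 mm by 190 mm) begins 51 mm behind the grasp point.
Start: joints at [-1.498, 0.527, 1.433, -0, 1.181, -0.178], TCP at [0.156, -0.605, 0.405] pointing down, gripper open.
Joint ranges: [-3.08, 3.08], [-0.75, 2.2], [0.22, 2.44], [-1.43, 4.57], [0, 2.65], [-2.85, 2.85]. Speed limits (rad/s): [2.79, 2.79, 3.14, 3.14, 3.14, 3.14].

## Interface

Orientations are given as a 3x3 rotation matrix whose columns are the frame's x, y, z axes.
In Python, from cell import r, vision gives the robot as it stands. The module is installed in compiled form; this text tells all that it offers.
- The arm moves only by the tool jog_arm, never from a script. Its argument "commands" is one flat list of numbers, 4 for each row, row after row: the shift along the tool's x, y, z in cm, then the turn about the tool's z in degrees. In form: [dx, dy, dz, spin, dx, dy, dz, spin, ...]. A call has 1 to 8 rows; each row is the pose to reach, as a shift and turn from the pose commanded when the call began, along the tool's axes at that moment; what a row does not reach only later rows make up. A row lasts 1/10 s, in which the tool goes at most 50 mm and 8.59 degrees, less where a joint would pass 70% of its speed; a pose out of reach is approached as far as the arm can. A call with a gripper value outside its range is refused whole. "grip" is the gripper's target within -1 to 1 (fully open at 1, half-way at 0, shut at -1), set as the call begins (left out, the last holds). The fingers move at their own pace and stop on an object; the grip force is fixed at half the most. Time passes only in rows, so rows that repeat a pose let the fingers close. It gives the time, the measured TCP pose, the force and the opening at its end, in the units of the state.
- r.get_state(): the state, without advancing time (a new reading comes with each control period).
- vision.get_image(name): name is "scene" or "top" or "wrist"; returns a dict with "color" (420x560x3 uint8, red, green, blue), "vertical_fov" (degrees; the focal length in pixels is half the picture's height over the tangent of half this angle, whatever the lens; pixels are square), "cx", "cy" (the principal point, pixels), "camera_from_world" (4x4, takes a point from world to camera coordinates). Camera axes: x right, y up, looking along -z (the intrinsics and any distortion apply to the point x, -y, -z); pixel columns grow to the right and rows downward; lengths in m; the calibration is good to about 2 mm. A picture is of the moment at which its call begins. There is no depth.
- r.hand_in(): hands the job in, once; it reports no verdict.
The state is a dict: "time_s": time; "joint_positions": joint angles; "joint_velocities": joint speeds; "tau": joint torques, N m; "ee_pos": TCP position; "tool_rot": TCP orientation; "force": force on the tool from outside, world axes, zero at the start; "torque": the same for the moment, N m; "opening": opening from 0.0 (shut) to 1.0 (fully open).
Only numpy, scipy, OpenCV 4.12 (cv2) and the standard library are available. Lean on these libraries where they do the work, as an engineer would, in place of code of your own. Each camera call takes 0.05 s, during which the arm holds its last target.

## Working session

There is one attempt and no reset: what is moved stays moved. The work goes in short steps, Python scripts to look and compute and a tool call to move; the robot and the scene stay as the last step left them, time stands still between calls to the robot, and variables do not carry over. Pictures are saved under pics/ and viewed, and the job is handed in when it is done.

Besides the shell and the picture viewer there is one more tool, called after "Request:" as name(argument=value, ...), one argument or row to a line, values as JSON. jog_arm: Moves the arm, as the interface text tells. Its arguments: {"type":"object","properties":{"commands":{"type":"array"},"grip":{"type":"number"}},"required":["commands"]}

```bash
mkdir -p pics
cat > h.py <<'E'
import numpy as np, cv2, json
from cell import r, vision
def save(name,fn):
    im=vision.get_image(name); cv2.imwrite('pics/'+fn+'.png',cv2.cvtColor(im['color'],cv2.COLOR_RGB2BGR))
    d={k:(np.array(v).tolist() if k=='camera_from_world' else v) for k,v in im.items() if k!='color'}
    json.dump(d,open('pics/'+fn+'.json','w'),default=float); return im
def load(fn):
    d=json.load(open('pics/'+fn+'.json')); d['T']=np.array(d['camera_from_world']); return d
def ray(d,u,v):
    f=210/np.tan(np.radians(d['vertical_fov'])/2)
    c=np.array([(u-d['cx'])/f,-(v-d['cy'])/f,-1.]); R=d['T'][:3,:3];t=d['T'][:3,3]
    return -R.T@t, R.T@c
def at(d,u,v,z):
    o,k=ray(d,u,v); return o+k*(z-o[2])/k[2]
def proj(d,p):
    f=210/np.tan(np.radians(d['vertical_fov'])/2)
    c=d['T'][:3,:3]@np.array(p)+d['T'][:3,3]; return np.array([d['cx']+f*c[0]/-c[2],d['cy']-f*c[1]/-c[2]])
def crop(fn,x0,y0,x1,y1,s,out):
    im=cv2.imread('pics/'+fn+'.png')[y0:y1,x0:x1]; cv2.imwrite('pics/'+out+'.png',cv2.resize(im,None,fx=s,fy=s,interpolation=cv2.INTER_CUBIC))
E
python3 - <<'E'
from h import *
for n in ['scene','top','wrist']:
    im=save(n,n+'0'); print(n,{k:v for k,v in im.items() if k not in('color',)})
print(r.hold_point_z, r.get_state())
E
```

```text
scene {'vertical_fov': 49.09385690377649, 'cx': 283.8223586693431, 'cy': 212.31483051077623, 'camera_from_world': array([[-0.77572493,  0.63098226,  0.01059337,  0.4610331 ],
       [-0.41386574, -0.52133248,  0.74627582,  0.17688877],
       [ 0.47640947,  0.57452052,  0.66555254, -1.75751981],
       [ 0.        ,  0.        ,  0.        ,  1.        ]])}
top {'vertical_fov': 51.53827242485068, 'cx': 283.20662558886426, 'cy': 211.06810051751808, 'camera_from_world': array([[ 0.02545311, -0.99963679, -0.00885556,  0.0030002 ],
       [ 0.98154851,  0.02331126,  0.189787  , -0.59801002],
       [-0.18951163, -0.01352283,  0.98178535, -1.49747536],
       [ 0.        ,  0.        ,  0.        ,  1.        ]])}
wrist {'vertical_fov': 70.35791348939192, 'cx': 276.76009223125067, 'cy': 205.7507170642015, 'camera_from_world': array([[ 0.24937393, -0.96840514, -0.00203031, -0.62421346],
       [ 0.93886562,  0.24228004, -0.24460527,  0.02984416],
       [ 0.2373689 ,  0.05909198,  0.96962062, -0.38996161],
       [ 0.        ,  0.        ,  0.        ,  1.        ]])}
0.1635 {'time_s': 0.15, 'joint_positions': array([-1.49752229e+00,  5.28229269e-01,  1.43358348e+00, -3.41854017e-05,
        1.18142104e+00, -1.78523175e-01]), 'joint_velocities': array([ 0.00169175, -0.0032479 , -0.00325239,  0.0001671 , -0.00114826,
        0.00125473]), 'tau': array([ 5.64810289e-04, -4.40429378e+01, -1.76841062e+01,  6.33679214e-02,
        5.53089275e-02, -1.01312564e-04]), 'ee_pos': array([ 0.15570692, -0.60502551,  0.40401834]), 'tool_rot': array([[ 9.68462999e-01,  2.49157372e-01, -1.51686826e-04],
       [ 2.49157282e-01, -9.68461655e-01,  1.63441838e-03],
       [ 2.60324512e-04, -1.62066760e-03, -9.99998653e-01]]), 'force': array([-0.28189749,  0.18468629, -0.34641891]), 'torque': array([-0.05463748,  0.02037216, -0.00767392]), 'opening': 0.9976182083201698}
```

View pics/scene0.png

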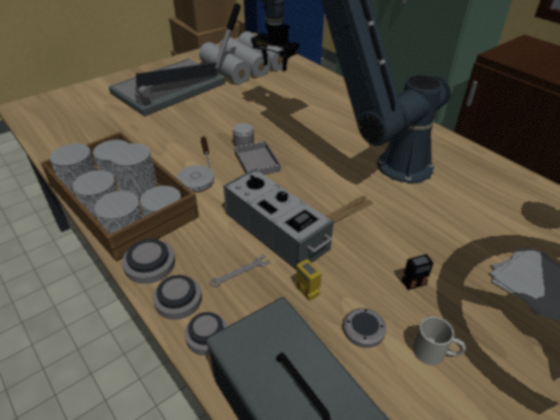

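View pics/top0.png

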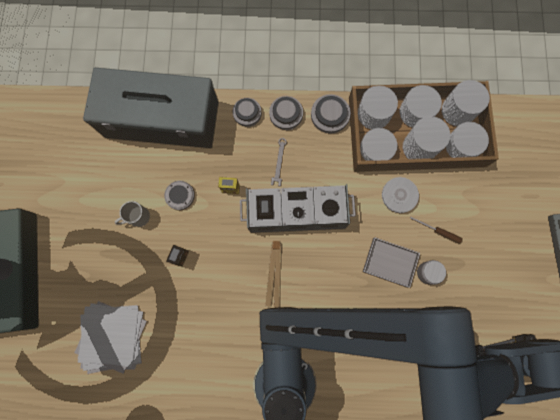

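View pics/wrist0.png

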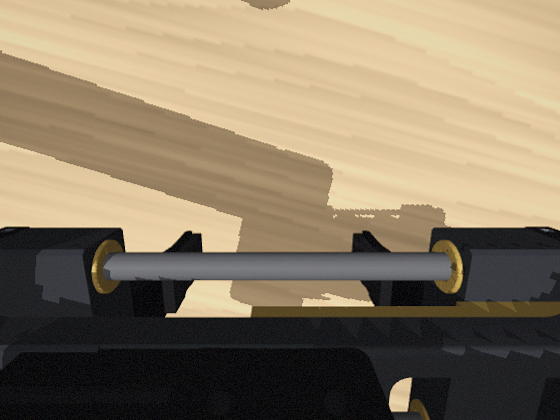

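The scene shows the supply in the middle (top view 248–348, 185–230). Candidates for carriers are the black block at top (177,255), the yellow block at (228,185), which is a look-alike and excluded, and the dark bay on the supply's left module at about (265,207). The tray is at (392,262).

Run:
```python
from h import *
crop('top0',235,175,365,240,6,'c1'); crop('top0',150,230,210,275,10,'c2'); crop('top0',350,220,460,300,7,'c3')
crop('scene0',220,160,340,265,6,'c4')
crop('scene0',390,245,450,300,10,'c5')
```

```text
(no output)
```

View pics/c1.png

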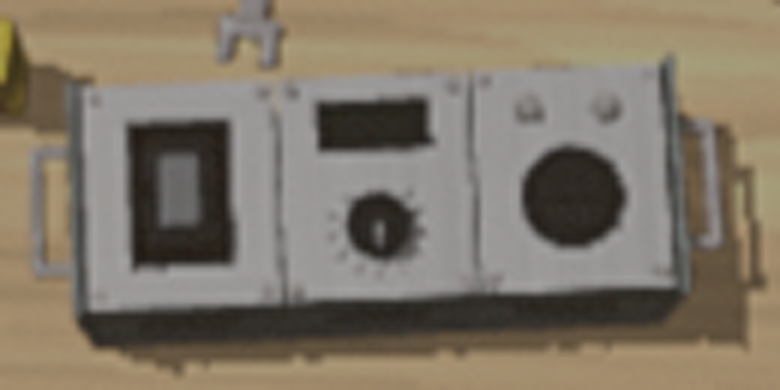

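View pics/c2.png

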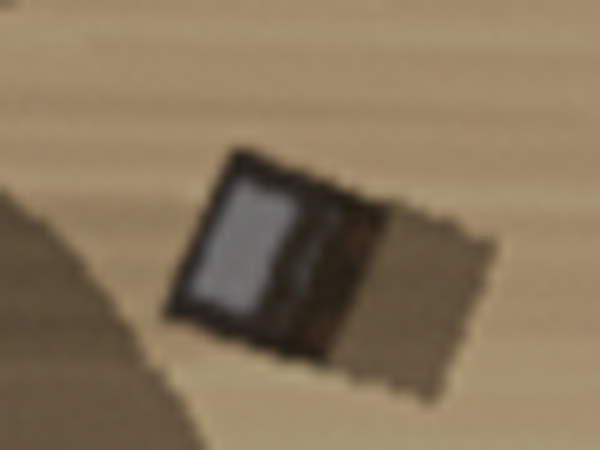

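View pics/c3.png

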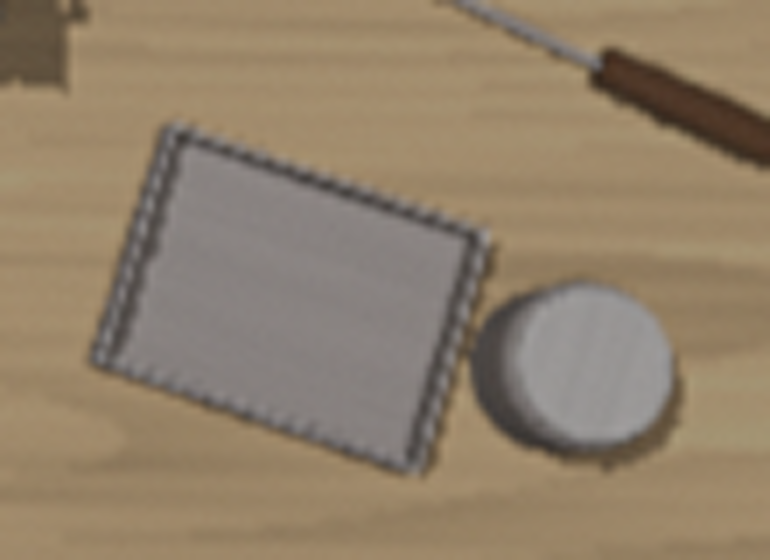

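View pics/c4.png

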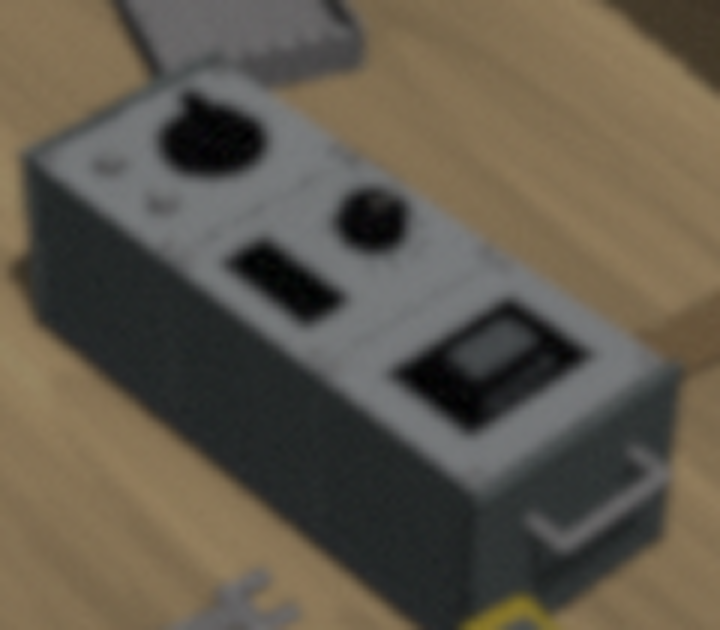

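View pics/c5.png

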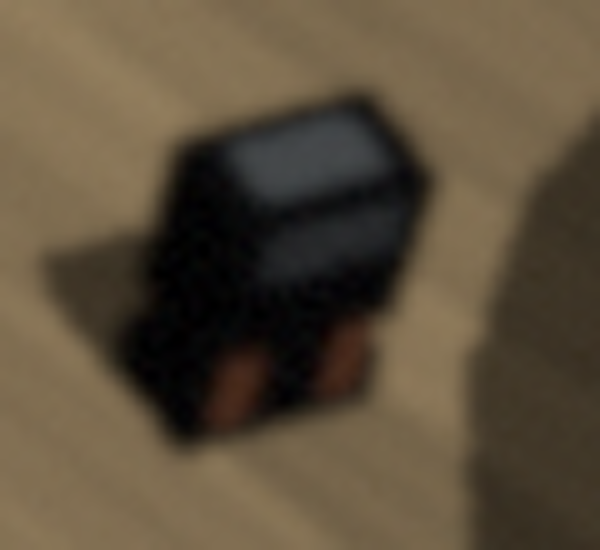

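c1 shows the bay mouth corners at crop (127,124), (230,119), (236,263) and (134,270). c2 shows the spare's head, dark with a light label, and copper on its side. c3 shows the tray. Next I'll turn these into positions and check the sizes.

Run:
```python
from h import *
d=load('top0'); e=load('scene0')
def rep(n,pts,off,s,z,dd):
    P=np.array([at(dd,off[0]+(u+.5)/s-.5,off[1]+(v+.5)/s-.5,z) for u,v in pts])
    E=np.roll(P,-1,0)-P
    print(n,'c',P.mean(0).round(4),'len',np.linalg.norm(E,axis=1).round(4),'ang',np.degrees(np.arctan2(E[:,1],E[:,0])).round(1))
rep('bay',[(127,124),(230,119),(236,263),(134,270)],(235,175),6,.12,d)
rep('panelall',[(80,88),(668,66),(684,288),(85,310)],(235,175),6,.12,d)
rep('fmod',[(80,88),(275,82),(283,303),(85,310)],(235,175),6,.12,d)
rep('tray',[(170,122),(490,232),(420,473),(95,362)],(350,220),7,.032,d)
rep('spare',[(235,150),(310,175),(240,335),(165,318)],(150,230),10,.096,d)
rep('bayS',[(395,375),(515,300),(592,353),(470,432)],(220,160),6,.12,e)
rep('spareS',[(180,150),(365,95),(430,180),(250,215)],(390,245),10,.096,e)
```

```text
bay c [0.5989 0.0802 0.12  ] len [0.0594 0.0842 0.0582 0.0854] ang [ -85.8 -176.    95.4    4.8]
panelall c [ 0.6054 -0.0327  0.12  ] len [0.3396 0.1299 0.3402 0.1297] ang [ -86.5 -176.1   93.5    3.6]
fmod c [0.5982 0.0807 0.12  ] len [0.1126 0.1292 0.1125 0.1297] ang [ -86.9 -176.5   93.4    3.6]
tray c [ 0.4283 -0.3704  0.032 ] len [0.1698 0.1278 0.1698 0.1291] ang [-108.   162.2   72.5  -17.8]
spare c [0.4317 0.3898 0.096 ] len [0.0276 0.0588 0.0266 0.0613] ang [-106.8  160.    78.9  -18.7]
bayS c [0.5955 0.083  0.12  ] len [0.0821 0.0533 0.0831 0.053 ] ang [-176.3   94.     3.5  -87. ]
spareS c [0.4294 0.3902 0.096 ] len [0.0599 0.0334 0.0539 0.0276] ang [161.6  69.3 -24.9 -98. ]
```

Request:
jog_arm(
  commands=[3.7, -3.4, 0, 1.5, 7.4, -6.8, 0, 3, 11, -10.2, 0, 4.5, 14.8, -13.6, 0, 6, 18.5, -17, 0, 7.5, 22, -20.5, 0, 9, 26, -24, 0, 10.8, 29.9, -27.7, 0, 10.8],
  grip=-1,
)

```text
time_s: 0.95
ee_pos: [0.3729, -0.2673, 0.4048]
tool_rot: [[0.998, 0.062, 0.0], [0.062, -0.998, -0.0], [0.0, 0.0, -1.0]]
force: [0.5, -0.2, -0.1]
opening: 0.355
```

```bash
cat >> h.py <<'E'
def goto(x,y,ztcp,yawdeg):
    s=r.get_state(); R=s['tool_rot']; d=R.T@(np.array([x,y,ztcp])-s['ee_pos'])
    yaw=np.degrees(np.arctan2(R[1,0],R[0,0]))
    print('pos',s['ee_pos'].round(4),'yaw',yaw.round(2),'shift cm',(d*100).round(2),'spin',round(-(yawdeg-yaw),2),'q',np.round(s['joint_positions'],2),'F',s['force'].round(1),'open',round(s['opening'],3),'t',s['time_s'])
E
python3 -c "
from h import *
goto(.597,.081,.404,3.6)"
```

```text
pos [ 0.3729 -0.2673  0.4048] yaw 3.56 shift cm [ 24.53 -33.37   0.08] spin -0.04 q [-0.87  0.3   1.83  0.    1.    0.64] F [ 0.5 -0.2 -0.1] open 0.355 t 0.95
```

Request:
jog_arm(
  commands=[2.5, -4, 0, 0, 5, -8, 0, 0, 8, -12, 0, 0, 11, -16, 0, 0, 13, -21, 0, 0, 16, -26, 0, 0, 18, -31, 0, 0, 19.5, -33.4, 0, 0],
)

```text
time_s: 1.75
ee_pos: [0.5458, 0.0793, 0.4046]
tool_rot: [[0.998, 0.064, -0.001], [0.064, -0.998, 0.0], [-0.001, -0.0, -1.0]]
force: [0.7, 0.4, -0.5]
opening: 0.006
```

Request:
jog_arm(
  commands=[0, 0, 0, 0, 0, 0, 0, 0],
)

```text
time_s: 1.95
ee_pos: [0.5456, 0.0777, 0.4043]
tool_rot: [[0.998, 0.066, -0.001], [0.066, -0.998, -0.0], [-0.001, 0.0, -1.0]]
force: [-0.2, -0.9, -1.0]
opening: 0.004
```

```bash
python3 -c "
from h import *
im=save('wrist','w1');goto(.597,.081,.404,3.6)
d=load('w1');print(ray(d,280,210), proj(d,[.597,.081,.12]))"
```

```text
pos [0.5453 0.0767 0.4043] yaw 3.68 shift cm [ 5.19 -0.1   0.03] spin 0.08 q [-0.06  0.43  1.62 -0.    1.09  1.44] F [-0.  -0.2 -0.5] open 0.006 t 2.0
(array([0.61199726, 0.08178098, 0.38447609]), array([-0.25854263, -0.02833846, -0.96575066])) [276.43072108 147.8774043 ]
```

View pics/w1.png

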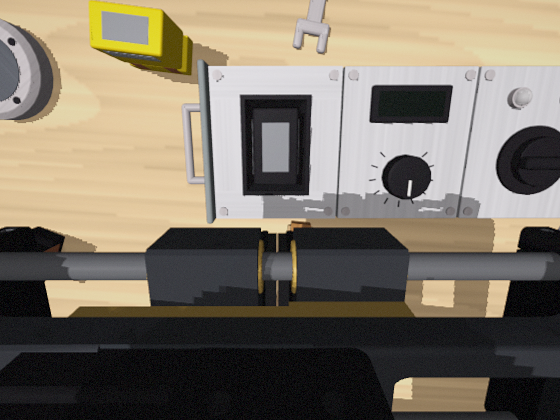

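```bash
python3 -c "
from h import *
crop('w1',190,60,350,225,5,'c6')"; python3 -c "
import cv2;print(cv2.imread('pics/c6.png').shape)"
```

```text
(825, 800, 3)
```

View pics/c6.png

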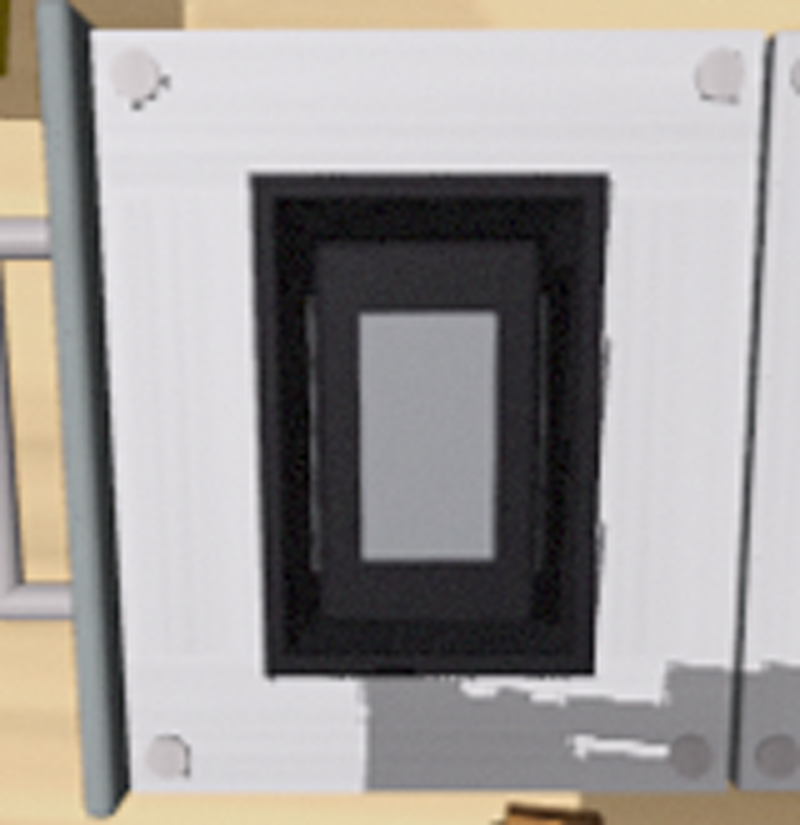

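```bash
python3 -c "
from h import *
d=load('w1')
def rep(n,pts,z):
    P=np.array([at(d,190+(u+.5)/5-.5,60+(v+.5)/5-.5,z) for u,v in pts]);E=np.roll(P,-1,0)-P
    print(n,P.mean(0).round(4),np.linalg.norm(E,axis=1).round(4),np.degrees(np.arctan2(E[:,1],E[:,0])).round(1))
rep('bay',[(250,175),(608,175),(593,675),(267,677)],.12)
rep('head',[(312,245),(540,245),(530,618),(322,618)],.1315)
rep('lab',[(360,311),(497,311),(495,562),(361,562)],.1315)
rep('fmod',[(92,30),(770,35),(735,790),(127,793)],.12)
"
```

```text
bay [0.5979 0.0819 0.12  ] [0.0599 0.0855 0.0592 0.0859] [ -86.2 -176.4   94.2    4.1]
head [0.5983 0.0824 0.1315] [0.0369 0.0611 0.0358 0.0611] [ -86.2 -176.8   93.8    4.2]
lab [0.598  0.082  0.1315] [0.0224 0.0412 0.0228 0.0412] [ -86.2 -176.1   93.8    3.3]
fmod [0.598  0.0816 0.12  ] [0.111  0.1289 0.1125 0.1302] [ -86.6 -175.9   94.1    3.4]
```

Request:
jog_arm(
  commands=[2.7, 0, 1, 0, 5.3, -0.2, 2, 0, 5.3, -0.2, 4, 0, 5.3, -0.2, 6.5, 0, 5.3, -0.2, 8, 0, 5.3, -0.2, 8, 0],
)

```text
time_s: 2.6
ee_pos: [0.5972, 0.0801, 0.3223]
tool_rot: [[0.998, 0.06, -0.007], [0.06, -0.998, 0.0], [-0.007, -0.0, -1.0]]
force: [-0.3, 0.0, -0.9]
opening: 0.006
```

```bash
python3 -c "
from h import *
goto(.598,.0815,.3035,3.7)"
```

```text
pos [0.5972 0.0801 0.3223] yaw 3.47 shift cm [ 0.1  -0.14  1.88] spin -0.23 q [-0.05  0.6   1.56 -0.    0.98  1.46] F [-0.3  0.  -0.9] open 0.006 t 2.6
```

Request:
jog_arm(
  commands=[0.1, -0.1, 0.4, 0, 0.1, -0.1, 0.8, 0, 0.1, -0.1, 1.2, 0, 0.1, -0.1, 1.5, 0, 0.1, -0.1, 1.7, 0, 0.1, -0.1, 1.85, 0, 0.1, -0.1, 1.85, 0],
)

```text
time_s: 3.3
ee_pos: [0.5998, 0.0829, 0.3076]
tool_rot: [[0.998, 0.064, 0.002], [0.064, -0.998, -0.001], [0.002, 0.001, -1.0]]
force: [-0.7, -0.4, 5.3]
opening: 0.006
```

Request:
jog_arm(
  commands=[-0.1, 0.1, 0.2, 0, -0.1, 0.1, 0.4, 0, -0.1, 0.1, 0.5, 0, -0.1, 0.1, 0.5, 0],
)

```text
time_s: 3.7
ee_pos: [0.5994, 0.0823, 0.3049]
tool_rot: [[0.998, 0.063, 0.005], [0.063, -0.998, 0.0], [0.005, 0.0, -1.0]]
force: [-2.9, 0.5, 14.8]
opening: 0.005
```

Request:
jog_arm(
  commands=[0, 0, -0.6, 0, 0, 0, -1.4, 0, 0, 0, -2.2, 0, 0, 0, -3, 0, 0, 0, -4, 0, 0, 0, -5.5, 0, 0, 0, -7.5, 0, 0, 0, -10, 0],
)

```text
time_s: 4.5
ee_pos: [0.5975, 0.082, 0.4006]
tool_rot: [[0.998, 0.063, -0.006], [0.063, -0.998, -0.0], [-0.006, -0.0, -1.0]]
force: [-0.7, 0.9, 0.3]
opening: 0.005
```

Request:
jog_arm(
  commands=[-4, 0, 0, 0, -5, 0, -0.5, 0, -5, 0, -0.5, 0],
  grip=1,
)

```text
time_s: 4.8
ee_pos: [0.5467, 0.079, 0.4065]
tool_rot: [[0.998, 0.063, -0.003], [0.063, -0.998, 0.0], [-0.003, -0.0, -1.0]]
force: [0.4, 0.2, 0.3]
opening: 0.193
```

```bash
python3 -c "
from h import *
im=save('wrist','w2');save('scene','s2');goto(.598,.0815,.404,3.7)
crop('s2',220,130,360,265,5,'c7')"
```

```text
pos [0.549  0.0788 0.4063] yaw 3.62 shift cm [4.91 0.04 0.24] spin -0.08 q [-0.06  0.43  1.61 -0.    1.1   1.45] F [ 0.3 -0.6 -0.1] open 0.281 t 4.9
```

View pics/w2.png

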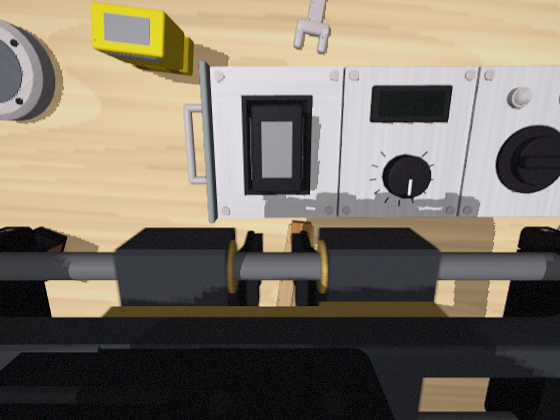

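View pics/c7.png

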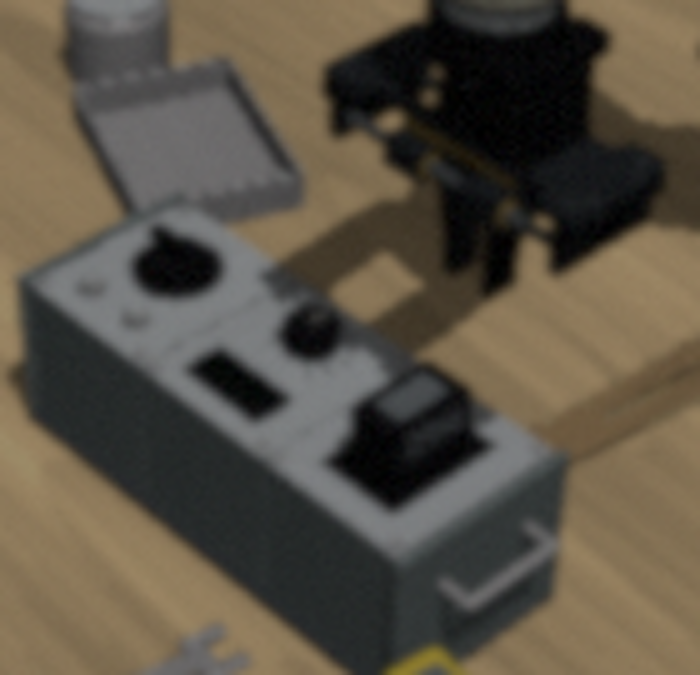

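Request:
jog_arm(
  commands=[2, 0, 0, 0, 4, 0, 0, 0, 4.9, 0, 0, 0, 4.9, 0, 0, 0, 4.9, 0, 0, 0, 4.9, 0, 0, 0],
)

```text
time_s: 5.5
ee_pos: [0.5968, 0.082, 0.4059]
tool_rot: [[0.998, 0.063, -0.002], [0.063, -0.998, 0.0], [-0.002, -0.0, -1.0]]
force: [0.2, -0.2, 1.0]
opening: 0.831
```

Request:
jog_arm(
  commands=[0, 0, 3, 0, 0, 0, 6, 0, 0, 0, 8, 0, 0, 0, 9.3, 0, 0, 0, 9.8, 0, 0, 0, 9.8, 0],
)

```text
time_s: 6.1
ee_pos: [0.5974, 0.082, 0.3081]
tool_rot: [[0.998, 0.063, -0.001], [0.063, -0.998, 0.0], [-0.001, -0.0, -1.0]]
force: [0.4, -0.1, -0.2]
opening: 0.998
```

```bash
python3 -c "
from h import *
goto(.598,.0815,.3085,3.7)"
```

```text
pos [0.5974 0.082  0.3081] yaw 3.63 shift cm [ 0.06  0.05 -0.04] spin -0.07 q [-0.05  0.62  1.58  0.    0.95  1.46] F [ 0.4 -0.1 -0.2] open 0.998 t 6.1
```

Aligned with no contact; close.

Request:
jog_arm(
  commands=[0, 0, 0, 0, 0, 0, 0, 0, 0, 0, 0, 0, 0, 0, 0, 0, 0, 0, 0, 0, 0, 0, 0, 0, 0, 0, 0, 0, 0, 0, 0, 0],
  grip=-1,
)

```text
time_s: 6.9
ee_pos: [0.5975, 0.082, 0.3082]
tool_rot: [[0.998, 0.063, -0.0], [0.063, -0.998, 0.0], [-0.0, -0.0, -1.0]]
force: [0.5, 0.2, 0.5]
opening: 0.433
```

Request:
jog_arm(
  commands=[0, 0, -0.5, 0, 0, 0, -1.5, 0, 0, 0, -3, 0, 0, 0, -5, 0, 0, 0, -7.5, 0, 0, 0, -10, 0, 0, 0, -11.5, 0, 0, 0, -11.5, 0],
)

```text
time_s: 7.7
ee_pos: [0.598, 0.082, 0.4266]
tool_rot: [[0.998, 0.063, 0.007], [0.063, -0.998, -0.0], [0.007, 0.001, -1.0]]
force: [0.4, -0.1, -1.2]
opening: 0.432
```

```bash
python3 -c "
from h import *
im=save('wrist','w3');save('scene','s3');goto(.4283,-.3704,.423,-18)
"
```

```text
pos [0.5971 0.082  0.4235] yaw 3.63 shift cm [-19.71  44.08   0.05] spin 21.63 q [-0.05  0.48  1.47 -0.    1.19  1.46] F [ 0.1 -0.5 -2.9] open 0.432 t 7.8
```

View pics/s3.png

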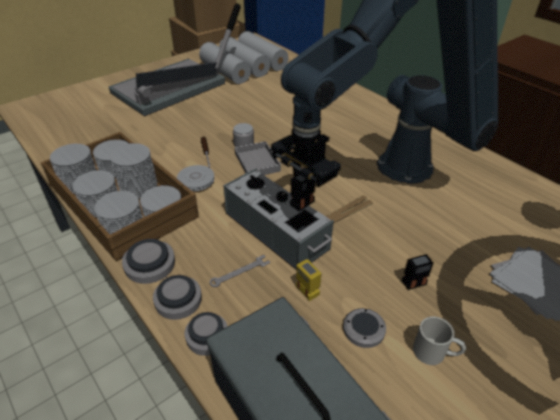

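The carrier is held above the empty bay (scene (303,185)). Next: move it over to the tray.

Request:
jog_arm(
  commands=[-1.2, 2.5, 0, 0, -3, 6.5, 0, 2, -5, 11, 0, 5, -7, 15, 0, 8, -9, 19.5, 0, 12, -11, 24, 0, 15, -13, 28.5, 0, 18, -14.5, 32, 0, 21.6],
)

```text
time_s: 8.6
ee_pos: [0.4715, -0.2487, 0.4219]
tool_rot: [[0.95, -0.312, -0.002], [-0.312, -0.95, 0.001], [-0.003, -0.0, -1.0]]
force: [-0.1, -0.6, -0.8]
opening: 0.434
```

```bash
python3 -c "
from h import *
goto(.4283,-.3704,.3,-18)
"
```

```text
pos [ 0.4715 -0.2487  0.4219] yaw -18.2 shift cm [-0.27 12.91 12.19] spin -0.2 q [-0.7   0.38  1.64 -0.    1.12  1.19] F [-0.1 -0.6 -0.8] open 0.434 t 8.6
```

Request:
jog_arm(
  commands=[-0.2, 4.5, 0, 0, -0.3, 9, 0, 0, -0.3, 12, 1, 0, -0.3, 12.9, 4, 0, -0.3, 12.9, 8, 0, -0.3, 12.9, 11, 0, -0.3, 12.9, 13, 0, -0.3, 12.9, 14, 0],
)

```text
time_s: 9.4
ee_pos: [0.4294, -0.3674, 0.2799]
tool_rot: [[0.951, -0.309, -0.004], [-0.309, -0.951, 0.005], [-0.006, -0.004, -1.0]]
force: [-0.3, -0.2, -1.5]
opening: 0.43
```

Request:
jog_arm(
  commands=[0, 0, 0, 0, 0, 0, 0, 0],
)

```text
time_s: 9.6
ee_pos: [0.4306, -0.3685, 0.2835]
tool_rot: [[0.951, -0.308, 0.0], [-0.308, -0.951, -0.0], [0.0, 0.0, -1.0]]
force: [1.1, -0.1, -1.4]
opening: 0.434
```

```bash
python3 -c "
from h import *
save('wrist','w4');save('scene','s4');crop('s4',210,100,330,200,6,'c8');goto(.4283,-.3704,.243,-18)
"
```

```text
pos [ 0.4307 -0.3687  0.2844] yaw -17.96 shift cm [-0.19  0.24  4.14] spin 0.04 q [-0.9   0.62  1.68  0.    0.84  0.98] F [ 0.5 -0.1 -1.8] open 0.434 t 9.7
```

View pics/w4.png

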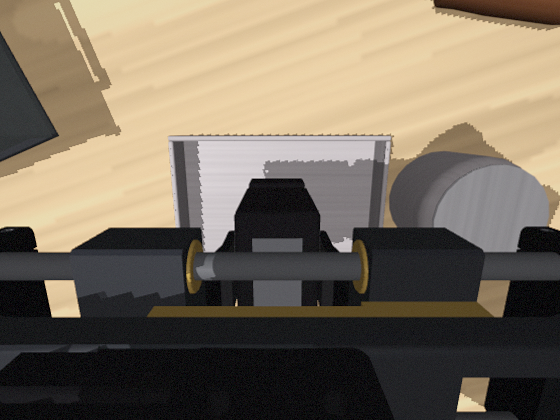

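View pics/c8.png

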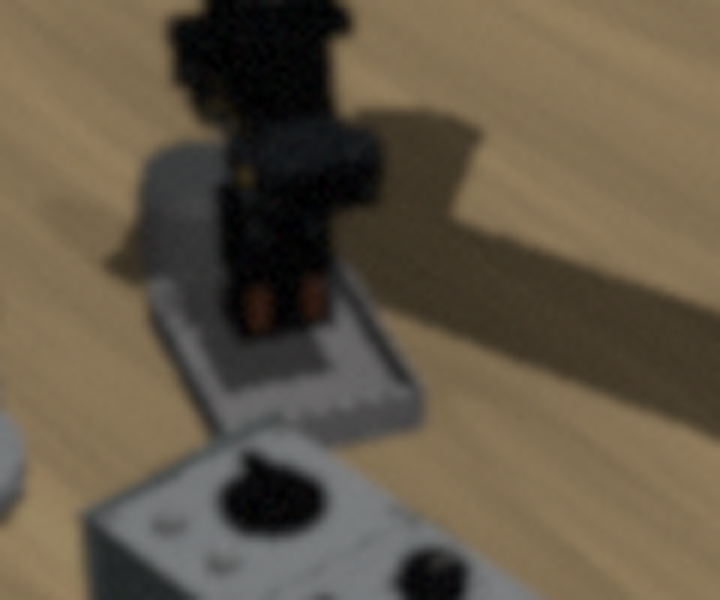

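The carrier is centred over the tray, level. Lowering it.

Request:
jog_arm(
  commands=[0, 0.1, 1.5, 0, 0, 0.1, 2.7, 0, 0, 0.1, 3.4, 0, 0, 0.1, 3.8, 0, 0, 0.1, 4.0, 0, 0, 0.1, 4.1, 0, 0, 0.1, 4.2, 0, 0, 0.1, 4.2, 0],
)

```text
time_s: 10.5
ee_pos: [0.43, -0.369, 0.2432]
tool_rot: [[0.951, -0.308, 0.0], [-0.308, -0.951, -0.0], [0.0, 0.0, -1.0]]
force: [-1.4, 1.7, 9.6]
opening: 0.435
```

Contact with the floor at about 10 N. Releasing.

Request:
jog_arm(
  commands=[0, 0, -0.05, 0, 0, 0, -0.05, 0, 0, 0, -0.05, 0, 0, 0, -0.05, 0, 0, 0, -0.05, 0, 0, 0, -0.05, 0, 0, 0, -0.05, 0, 0, 0, -0.05, 0],
  grip=1,
)

```text
time_s: 11.3
ee_pos: [0.43, -0.3693, 0.2417]
tool_rot: [[0.951, -0.309, -0.0], [-0.309, -0.951, 0.0], [-0.0, -0.0, -1.0]]
force: [-0.5, 0.3, 1.2]
opening: 0.985
```

Request:
jog_arm(
  commands=[0, 0, -2, 0, 0, 0, -5, 0, 0, 0, -9, 0, 0, 0, -13, 0, 0, 0, -16, 0, 0, 0, -18, 0],
)

```text
time_s: 11.9
ee_pos: [0.4302, -0.3694, 0.4246]
tool_rot: [[0.951, -0.308, 0.003], [-0.308, -0.951, -0.003], [0.003, 0.002, -1.0]]
force: [-0.3, -0.2, 0.5]
opening: 0.996
```

```bash
python3 -c "
from h import *
save('wrist','w5');save('scene','s5');crop('s5',210,100,330,200,6,'c9');goto(.40,.36,.42,-18.7)
"
```

```text
pos [ 0.4305 -0.3698  0.4251] yaw -17.97 shift cm [-2.542e+01 -6.848e+01  6.000e-02] spin 0.73 q [-0.91  0.43  1.56  0.    1.15  0.98] F [-0.5 -0.   0.2] open 0.997 t 12.0
```

View pics/c9.png

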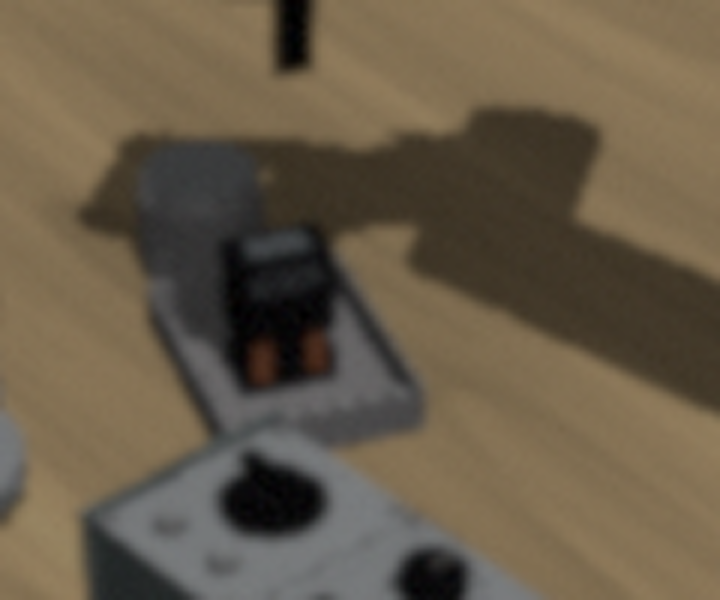

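Request:
jog_arm(
  commands=[-0.8, -2.5, 0, 0, -2.5, -6.5, 0, 0, -4.4, -11, 0, 0, -6.1, -15.5, 0, 0, -7.9, -20, 0, 0, -9.7, -24.5, 0, 0, -11.4, -29, 0, 0, -13.2, -33.5, 0, 0],
)

```text
time_s: 12.8
ee_pos: [0.407, -0.0081, 0.4207]
tool_rot: [[0.951, -0.309, -0.002], [-0.309, -0.951, 0.001], [-0.002, -0.0, -1.0]]
force: [0.2, 1.1, 1.0]
opening: 1.0
```

Request:
jog_arm(
  commands=[-1.8, -4.5, 0, 0, -3.6, -9, 0, 0, -5.3, -13.5, 0, 0, -7.1, -18, 0, 0, -8.9, -22.5, 0, 0, -10.6, -27, 0, 0, -12.4, -31.5, 0, 0, -14, -35.5, 0, 0.7],
)

```text
time_s: 13.6
ee_pos: [0.3832, 0.3731, 0.4202]
tool_rot: [[0.948, -0.319, -0.002], [-0.319, -0.948, -0.001], [-0.002, 0.002, -1.0]]
force: [1.0, 0.5, 0.1]
opening: 1.002
```

```bash
python3 -c "
from h import *
goto(.383,.406,.42,-18.7)
"
```

```text
pos [0.3832 0.3731 0.4202] yaw -18.63 shift cm [-1.07 -3.11  0.01] spin 0.07 q [0.56 0.39 1.64 0.   1.12 2.46] F [1.  0.5 0.1] open 1.002 t 13.6
```

Request:
jog_arm(
  commands=[-1.1, -3.1, 0, 0, -1.1, -3.1, 0, 0, -1.1, -3.1, 0, 0],
)

```text
time_s: 13.9
ee_pos: [0.3831, 0.404, 0.42]
tool_rot: [[0.948, -0.319, -0.003], [-0.319, -0.948, -0.002], [-0.002, 0.003, -1.0]]
force: [0.2, -1.0, 0.1]
opening: 1.0
```

```bash
python3 -c "
from h import *
save('wrist','w6'); goto(.383,.406,.42,-18.7); crop('w6',180,60,380,225,4,'c10')
"
```

```text
pos [0.3832 0.4032 0.4203] yaw -18.65 shift cm [-0.11 -0.26  0.03] spin 0.05 q [ 0.61  0.42  1.59 -0.    1.14  2.51] F [ 0.3 -0.1  0.6] open 1.0 t 13.95
```

View pics/w6.png

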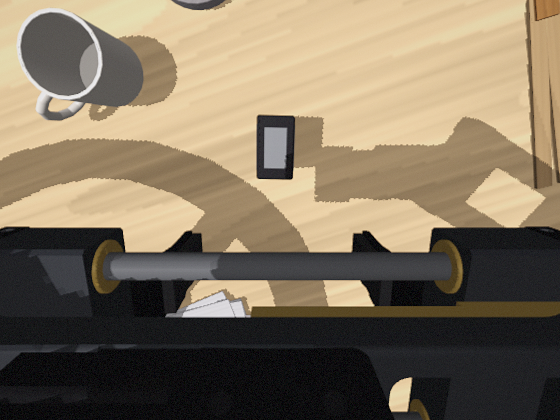

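View pics/c10.png

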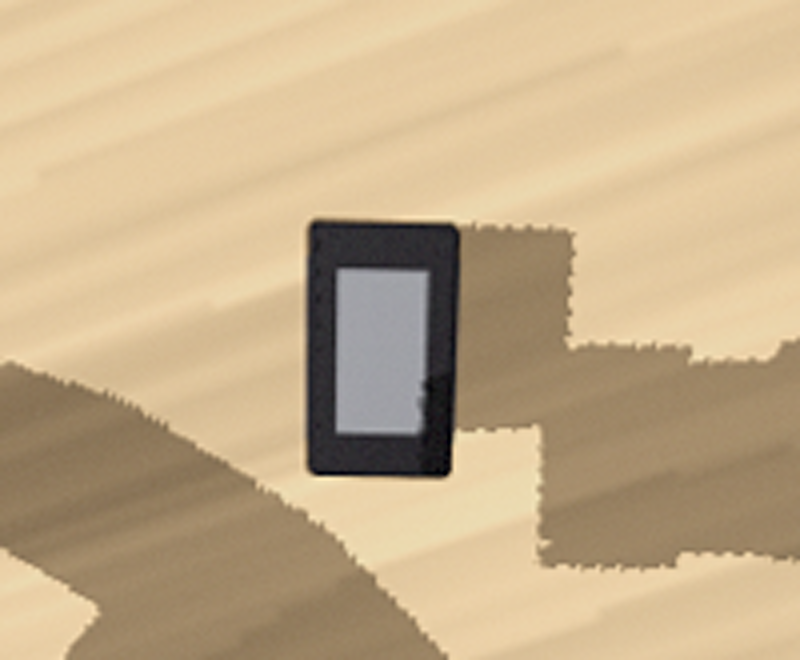

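```bash
python3 -c "
from h import *
d=load('w6')
def rep(n,pts,z):
    P=np.array([at(d,180+(u+.5)/4-.5,60+(v+.5)/4-.5,z) for u,v in pts]);E=np.roll(P,-1,0)-P
    print(n,P.mean(0).round(4),np.linalg.norm(E,axis=1).round(4),np.degrees(np.arctan2(E[:,1],E[:,0])).round(1))
rep('head',[(308,220),(459,226),(450,476),(308,473)],.096)
rep('lab',[(336,269),(430,270),(424,436),(336,433)],.096)
"
```

```text
head [0.4301 0.3887 0.096 ] [0.0369 0.0617 0.0365 0.0623] [-110.7  160.1   70.2  -19.5]
lab [0.4297 0.3888 0.096 ] [0.0232 0.041  0.0225 0.0404] [-109.1  159.8   69.5  -19.2]
```

```bash
python3 -c "
from h import *
goto(.430,.3887,.239,-19.6)
"
```

```text
pos [0.3832 0.4032 0.4203] yaw -18.65 shift cm [ 4.93 -0.18 18.12] spin 0.95 q [ 0.61  0.42  1.59 -0.    1.14  2.51] F [ 0.3 -0.1  0.6] open 1.0 t 13.95
```

Request:
jog_arm(
  commands=[2.5, 0, 0, 0.5, 4.9, -0.1, 2, 1, 4.9, -0.1, 5.5, 1, 4.9, -0.1, 9, 1, 4.9, -0.1, 10.5, 1, 4.9, -0.1, 10.5, 1],
)

```text
time_s: 14.55
ee_pos: [0.4298, 0.3868, 0.3139]
tool_rot: [[0.941, -0.339, -0.007], [-0.339, -0.941, -0.004], [-0.005, 0.006, -1.0]]
force: [-0.0, 0.3, 0.2]
opening: 1.0
```

```bash
python3 -c "
from h import *
goto(.430,.3887,.239,-19.6)
"
```

```text
pos [0.4298 0.3868 0.3139] yaw -19.81 shift cm [-0.02 -0.23  7.49] spin -0.21 q [ 0.54  0.59  1.63 -0.    0.93  2.46] F [-0.   0.3  0.2] open 1.0 t 14.55
```

Request:
jog_arm(
  commands=[0, -0.1, 2.5, 0, 0, -0.1, 4.5, 0, 0, -0.1, 6, 0, 0, -0.1, 7, 0, 0, -0.1, 7.4, 0, 0, -0.1, 7.4, 0, 0, -0.1, 7.4, 0],
)

```text
time_s: 15.25
ee_pos: [0.4312, 0.3901, 0.2436]
tool_rot: [[0.942, -0.337, 0.001], [-0.337, -0.942, 0.001], [0.001, -0.001, -1.0]]
force: [0.1, 0.0, -0.4]
opening: 1.0
```

```bash
python3 -c "
from h import *
goto(.430,.3887,.239,-19.6); save('wrist','w7')
"
```

```text
pos [0.4312 0.3901 0.2436] yaw -19.68 shift cm [-0.06  0.17  0.46] spin -0.08 q [0.54 0.7  1.67 0.   0.78 2.46] F [ 0.1  0.  -0.4] open 1.0 t 15.25
```

View pics/w7.png

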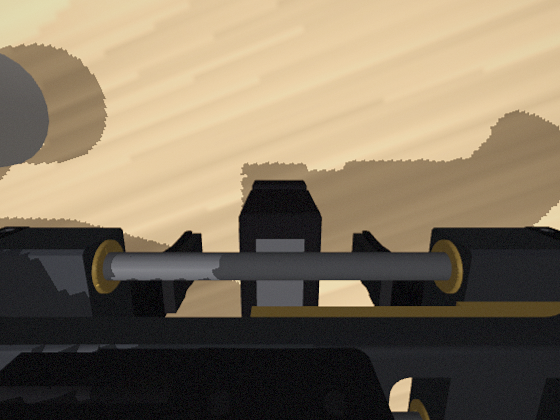

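Request:
jog_arm(
  commands=[-0.05, 0.15, 0.4, 0, -0.05, 0.15, 0.4, 0, -0.05, 0.15, 0.4, 0],
)

```text
time_s: 15.6
ee_pos: [0.4297, 0.3888, 0.2388]
tool_rot: [[0.942, -0.337, -0.0], [-0.337, -0.942, -0.0], [-0.0, 0.0, -1.0]]
force: [0.1, 1.0, -0.7]
opening: 0.998
```

Request:
jog_arm(
  commands=[0, 0, 0, 0, 0, 0, 0, 0, 0, 0, 0, 0, 0, 0, 0, 0, 0, 0, 0, 0, 0, 0, 0, 0, 0, 0, 0, 0, 0, 0, 0, 0],
  grip=-1,
)

```text
time_s: 16.4
ee_pos: [0.4298, 0.3889, 0.2387]
tool_rot: [[0.942, -0.337, 0.0], [-0.337, -0.942, 0.0], [0.0, -0.0, -1.0]]
force: [0.3, 0.1, -0.5]
opening: 0.432
```

Request:
jog_arm(
  commands=[0, 0, -0.5, 0, 0, 0, -2, 0, 0, 0, -5, 0, 0, 0, -9, 0, 0, 0, -13, 0, 0, 0, -17, 0, 0, 0, -19, 0, 0, 0, -19, 0],
)

```text
time_s: 17.2
ee_pos: [0.4303, 0.3892, 0.4326]
tool_rot: [[0.942, -0.337, 0.007], [-0.337, -0.942, 0.004], [0.005, -0.006, -1.0]]
force: [1.0, 0.5, -1.4]
opening: 0.435
```

```bash
python3 -c "
from h import *
goto(.598,.0815,.43,3.7)
"
```

```text
pos [0.4303 0.3892 0.4326] yaw -19.67 shift cm [26.15 23.33  0.25] spin -23.37 q [ 0.54  0.43  1.52 -0.    1.18  2.46] F [ 1.   0.5 -1.4] open 0.435 t 17.2
```

Request:
jog_arm(
  commands=[2, 1.8, 0, -2, 5.5, 5, 0, -5, 9.5, 8.5, 0, -9, 13.5, 12, 0, -13, 17.5, 15.6, 0, -17, 21.5, 19.2, 0, -20, 24.5, 21.8, 0, -22.5, 26.1, 23.3, 0, -23.4],
)

```text
time_s: 18.0
ee_pos: [0.5984, 0.0777, 0.4264]
tool_rot: [[0.998, 0.063, -0.002], [0.063, -0.998, -0.001], [-0.002, 0.001, -1.0]]
force: [-0.4, 0.8, -1.1]
opening: 0.436
```

Request:
jog_arm(
  commands=[0, 0, 0, 0, 0, 0, 0, 0, 0, 0, 0, 0],
)

```text
time_s: 18.3
ee_pos: [0.5962, 0.0825, 0.4274]
tool_rot: [[0.998, 0.066, -0.003], [0.066, -0.998, 0.001], [-0.003, -0.001, -1.0]]
force: [0.8, -0.6, -1.4]
opening: 0.434
```

```bash
python3 -c "
from h import *
goto(.598,.0815,.38,3.7); save('wrist','w8')
"
```

```text
pos [0.5962 0.0825 0.4274] yaw 3.77 shift cm [0.19 0.11 4.74] spin 0.07 q [-0.05  0.47  1.47  0.    1.21  1.46] F [ 0.8 -0.6 -1.4] open 0.434 t 18.3
```

View pics/w8.png

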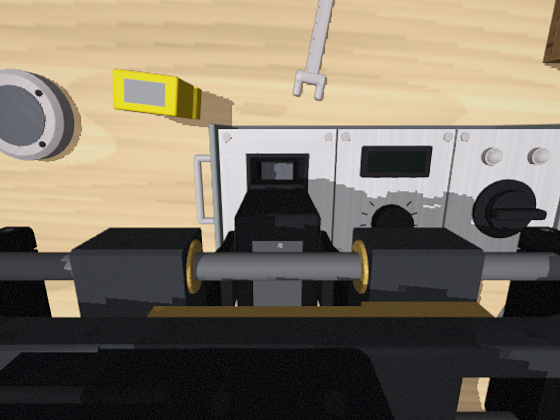

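Request:
jog_arm(
  commands=[0.15, 0.05, 2, 0, 0.15, 0.05, 4, 0, 0.15, 0.05, 5.5, 0, 0.15, 0.05, 5.9, 0, 0.15, 0.05, 5.9, 0, 0.15, 0.05, 5.9, 0],
)

```text
time_s: 18.95
ee_pos: [0.5988, 0.0818, 0.3706]
tool_rot: [[0.998, 0.066, 0.002], [0.066, -0.998, -0.0], [0.002, 0.0, -1.0]]
force: [-0.5, -0.3, -1.4]
opening: 0.437
```

```bash
python3 -c "
from h import *
goto(.598,.0815,.304,3.7); save('wrist','w9'); save('scene','s9'); crop('w9',190,120,350,240,5,'c11'); crop('s9',250,150,350,270,5,'c12')
"
```

```text
pos [0.5988 0.0818 0.3706] yaw 3.78 shift cm [-0.1   0.02  6.66] spin 0.08 q [-0.05  0.54  1.52  0.    1.08  1.46] F [-0.5 -0.3 -1.4] open 0.437 t 18.95
```

View pics/c11.png

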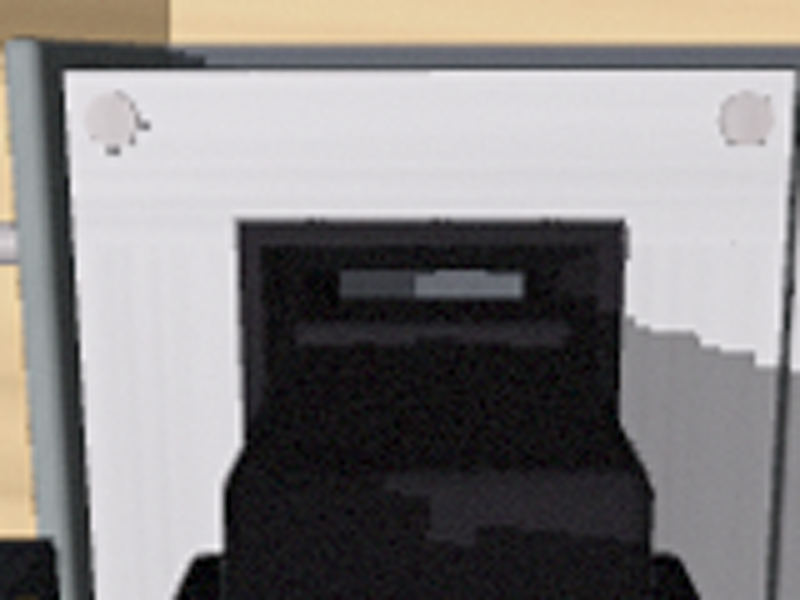

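View pics/c12.png

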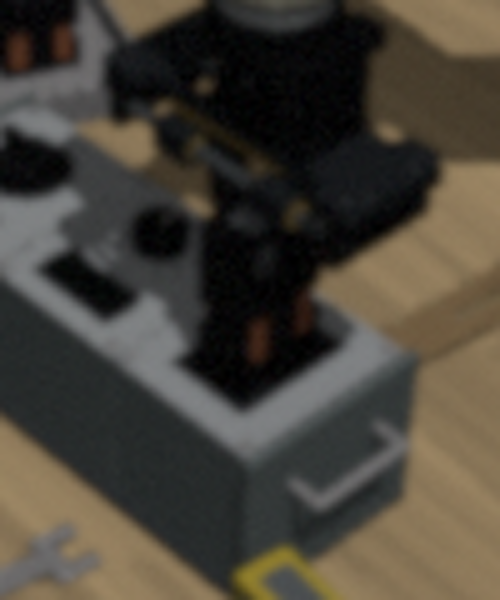

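The carrier is lined up over the mouth. Inserting in steps while watching the force.

Request:
jog_arm(
  commands=[-0.05, 0, 0.6, 0, -0.05, 0, 1.1, 0, -0.05, 0, 1.6, 0, -0.05, 0, 2.1, 0, -0.05, 0, 2.6, 0, -0.05, 0, 2.6, 0],
)

```text
time_s: 19.65
ee_pos: [0.5979, 0.0811, 0.3427]
tool_rot: [[0.998, 0.065, -0.002], [0.065, -0.998, 0.0], [-0.002, -0.0, -1.0]]
force: [-0.2, -0.5, -2.4]
opening: 0.43
```

Request:
jog_arm(
  commands=[0, 0, 0.7, 0, 0, 0, 1.4, 0, 0, 0, 2.1, 0, 0, 0, 2.7, 0, 0, 0, 3.1, 0, 0, 0, 3.3, 0, 0, 0, 3.3, 0],
)

```text
time_s: 20.35
ee_pos: [0.5982, 0.0811, 0.3104]
tool_rot: [[0.998, 0.065, -0.001], [0.065, -0.998, -0.0], [-0.001, -0.0, -1.0]]
force: [-0.3, 0.3, -2.0]
opening: 0.429
```

Request:
jog_arm(
  commands=[0, 0, 0.2, 0, 0, 0, 0.4, 0, 0, 0, 0.4, 0],
)

```text
time_s: 20.65
ee_pos: [0.5984, 0.0811, 0.3073]
tool_rot: [[0.998, 0.065, 0.001], [0.065, -0.998, -0.0], [0.001, 0.0, -1.0]]
force: [-0.6, 0.0, 2.5]
opening: 0.435
```

Resting on the carriage. Release, rise, and close the fingers above.

Request:
jog_arm(
  commands=[0, 0, 0, 0, 0, 0, 0, 0, 0, 0, 0, 0, 0, 0, 0, 0, 0, 0, 0, 0, 0, 0, 0, 0, 0, 0, 0, 0, 0, 0, 0, 0],
  grip=1,
)

```text
time_s: 21.45
ee_pos: [0.5982, 0.0811, 0.3067]
tool_rot: [[0.998, 0.065, -0.0], [0.065, -0.998, -0.0], [-0.0, 0.0, -1.0]]
force: [-0.3, -0.4, -1.0]
opening: 0.986
```

Request:
jog_arm(
  commands=[0, 0, -2, 0, 0, 0, -5, 0, 0, 0, -8, 0, 0, 0, -9, 0],
)

```text
time_s: 21.85
ee_pos: [0.599, 0.0811, 0.4]
tool_rot: [[0.998, 0.065, 0.006], [0.065, -0.998, -0.0], [0.006, 0.001, -1.0]]
force: [0.2, 0.4, -0.5]
opening: 0.998
```

Request:
jog_arm(
  commands=[-5, 0, 0, 0, -5, 0, 0, 0, -5, 0, 0, 0, -5, 0, 0, 0, -5, 0, 0, 0, -5, 0, 0, 0, -5, 0, 0, 0, -5, 0, 0, 0],
  grip=-1,
)

```text
time_s: 22.65
ee_pos: [0.5487, 0.0778, 0.3967]
tool_rot: [[0.998, 0.065, 0.0], [0.065, -0.998, 0.0], [0.0, 0.0, -1.0]]
force: [0.0, -0.6, 0.0]
opening: 0.354
```

```bash
python3 -c "
from h import *
save('wrist','w10');save('scene','s10'); crop('w10',190,60,350,225,5,'c13');goto(.598,.0815,.356,3.7)
"
```

```text
pos [0.5484 0.0779 0.3967] yaw 3.73 shift cm [ 4.97 -0.04  4.07] spin 0.03 q [-0.06  0.44  1.62  0.    1.08  1.45] F [ 0.2 -1.  -0.2] open 0.263 t 22.75
```

View pics/c13.png

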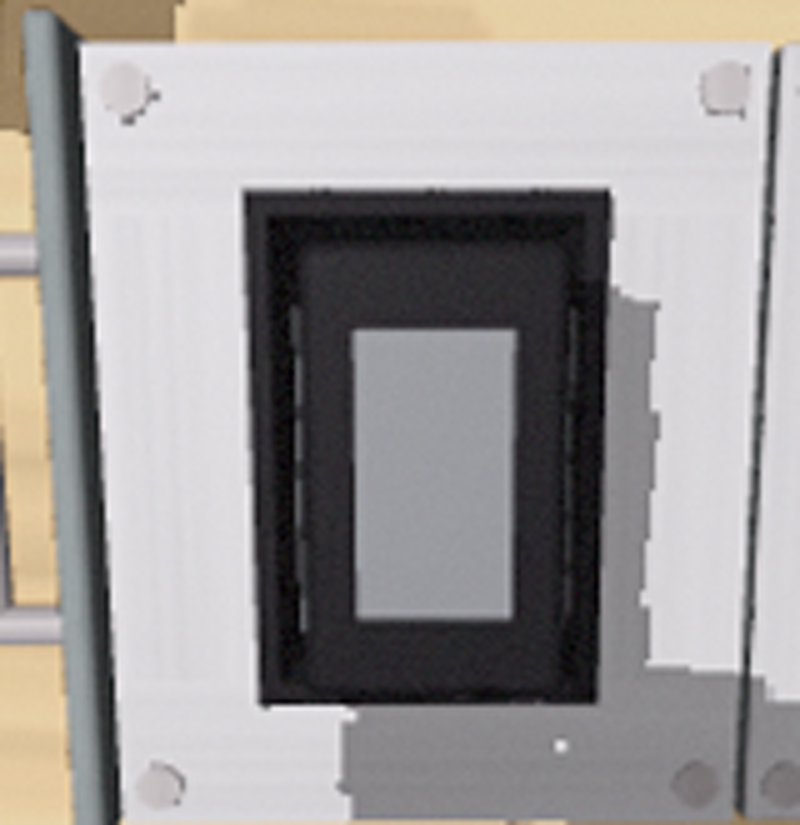

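The spare stands centred in the bay, sprung up. Close the fingers fully and move over the head.

Request:
jog_arm(
  commands=[2.5, 0, 0, 0, 5, 0, 0, 0, 5, 0, 0, 0, 5, 0, 1, 0, 5, 0, 2, 0, 5, 0, 3.5, 0, 5, 0, 4.3, 0, 5, 0, 4.6, 0],
)

```text
time_s: 23.55
ee_pos: [0.5971, 0.0811, 0.3491]
tool_rot: [[0.998, 0.065, -0.004], [0.065, -0.998, 0.0], [-0.004, -0.0, -1.0]]
force: [-0.3, 0.0, 0.4]
opening: 0.007
```

Request:
jog_arm(
  commands=[0, 0, 0.5, 0, 0, 0, 1.2, 0, 0, 0, 1.9, 0, 0, 0, 2.6, 0, 0, 0, 3.2, 0, 0, 0, 3.8, 0, 0, 0, 4.2, 0, 0, 0, 4.2, 0],
)

```text
time_s: 24.35
ee_pos: [0.5979, 0.0811, 0.3087]
tool_rot: [[0.998, 0.065, -0.001], [0.065, -0.998, -0.0], [-0.001, -0.0, -1.0]]
force: [-2.0, 0.1, 5.9]
opening: 0.005
```

```bash
python3 -c "
from h import *
goto(.598,.0815,.305,3.7)
"
```

```text
pos [0.5979 0.0811 0.3087] yaw 3.73 shift cm [ 0.01 -0.04  0.37] spin 0.03 q [-0.05  0.62  1.57 -0.    0.95  1.46] F [-2.   0.1  5.9] open 0.005 t 24.35
```

Request:
jog_arm(
  commands=[0, 0, 0.2, 0, 0, 0, 0.4, 0, 0, 0, 0.6, 0, 0, 0, 0.6, 0],
)

```text
time_s: 24.75
ee_pos: [0.5981, 0.0812, 0.3051]
tool_rot: [[0.998, 0.065, 0.001], [0.065, -0.998, -0.0], [0.001, 0.0, -1.0]]
force: [-4.0, -0.2, 14.9]
opening: 0.007
```

At the stop (15 N, the same height as before). Let up slowly.

Request:
jog_arm(
  commands=[0, 0, -0.5, 0, 0, 0, -1.2, 0, 0, 0, -2, 0, 0, 0, -3, 0, 0, 0, -5, 0, 0, 0, -7.5, 0, 0, 0, -9.5, 0],
)

```text
time_s: 25.45
ee_pos: [0.5985, 0.0811, 0.3993]
tool_rot: [[0.998, 0.065, 0.001], [0.065, -0.998, -0.0], [0.001, 0.0, -1.0]]
force: [1.1, -0.2, -0.6]
opening: 0.004
```

Request:
jog_arm(
  commands=[-3, 0, 0, 0, -5, 0, 0, 0, -5, 0, 0, 0, -5, 0, 0, 0],
)

```text
time_s: 25.85
ee_pos: [0.5487, 0.0778, 0.3984]
tool_rot: [[0.998, 0.065, 0.002], [0.065, -0.998, -0.0], [0.002, 0.0, -1.0]]
force: [0.1, -0.1, 0.2]
opening: 0.003
```

```bash
python3 -c "
from h import *
save('wrist','w11');save('scene','s11'); save('top','t11'); crop('w11',190,60,350,225,5,'c14');crop('s11',220,130,360,265,5,'c15');goto(.598,.0815,.356,3.7)
"
```

```text
pos [0.5494 0.0778 0.3979] yaw 3.72 shift cm [ 4.86 -0.06  4.2 ] spin 0.02 q [-0.06  0.44  1.62  0.    1.08  1.45] F [ 0.4 -0.   0.1] open 0.007 t 26.0
```

View pics/c14.png

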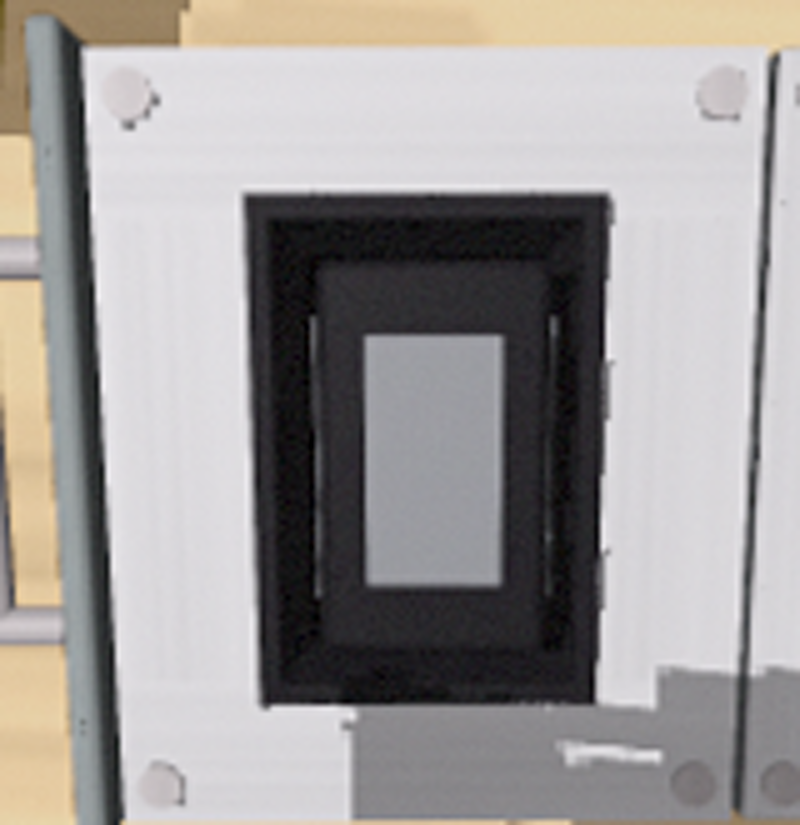

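View pics/c15.png

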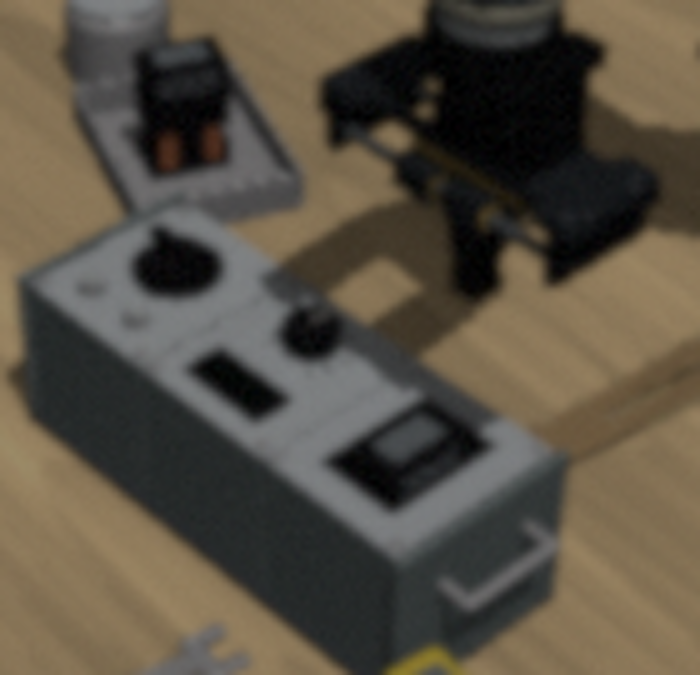

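View pics/t11.png

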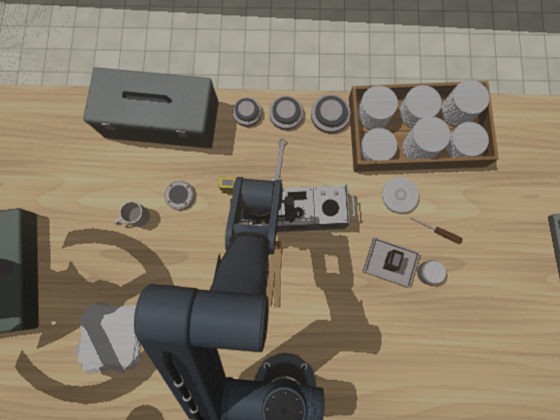

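The spare is latched low, the old carrier stands in the tray (top view (394,261)), and nothing else has moved. One numeric check, then hand in.

```bash
python3 -c "
from h import *
d=load('w11')
for n,pts,z in [('bay',[(244,195),(609,195),(594,705),(262,705)],.12),('lab',[(363,334),(504,334),(502,586),(364,586)],.1315)]:
    P=np.array([at(d,190+(u+.5)/5-.5,60+(v+.5)/5-.5,z) for u,v in pts]);E=np.roll(P,-1,0)-P
    print(n,P.mean(0).round(4),np.linalg.norm(E,axis=1).round(4))
print(r.get_state()['force'], r.hand_in())
"
```

```text
bay [0.5981 0.0822 0.12  ] [0.06   0.086  0.0592 0.086 ]
lab [0.5986 0.0811 0.1315] [0.0226 0.0407 0.0231 0.0407]
the job is handed in; nothing more can be done
[ 0.41428002 -0.03942269  0.09898181] None
```

The job is done and handed in at about 26 s of the 72 s allowed. `hand_in` reports no verdict.

- **Old carrier:** I pushed it to the stop (about 15 N). It sprang up, and I gripped it across its 38 mm side, lifted it out and stood it upright in the middle of the tray. It touched the tray floor at about 10 N before I let go.
- **Spare carrier:** I picked up the black one, not the yellow look-alike. I lowered it into the bay until it met the carriage, let go, and pushed it with closed fingers to the same stop height as the old one. It stayed down when I let up.

**Last checks**
- **Bay:** the spare's head is centred within about 1 mm of the bay. Its label measures 41 x 23 mm at the latched height, as the old one did at the start.
- **Tray:** the old carrier stands inside the tray.
- **Other things on the bench:** in the top picture, everything visible is where it was. The arm partly covered the supply and tongs there, so I didn't check the tongs fully from above.
- **Arm:** it is clear of everything, with the force reading near zero.

**Disagreement:** the bay rim measured about 86 x 60 mm against the stated 78 x 52 mm. I took this for a dark frame around the mouth and used only its centre. The fit confirmed that, as the spare went in without side force.

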